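Seat the burnishing bobbin on the edge machine and hold it home

TASK

Fit the grooved wooden burnishing bobbin onto the upright spindle of the grey edge-burnishing machine, knurled collar uppermost, and turn it by the collar until the hidden keyways in its underside drop over the spindle's drive pin. Then press it down against the sprung washer until it sits fully home on the shoulder, and finish still gripping the collar and holding it down there, so that a workmate could spin on the lock nut. Leave the nut and the other things on the bench as they stand.

Things in the scene. Friction and masses are not known exactly. Their poses are not given: they have to be found in the camera images.
- bobbin: Burnishing bobbin, loose, about 180 g, upright on the bench, 54 mm high: dark grooved hardwood below (42 mm diameter), knurled aluminium collar above; a 16 mm bore runs right through. Hidden in the bore at the underside are two opposite keyways 9 mm wide, 18 mm deep, open below, along its +x and -x; no mark outside shows them. Origin: centre of the underside; z up along the bore.
- collar (a point): Centre of the bobbin's knurled collar, on its axis 41.5 mm above the underside: the part to grip, round, 44 mm diameter, 25 mm high (29 to 54 mm above the underside), at any angle. Axes as the bobbin's.
- machine: Edge-burnishing machine, fixed: grey steel housing 160 mm (x) by 190 mm (y), flat aluminium deck 95 mm above the bench, speed knob and switch on its front (-x) face. Only the spindle and its washer stand above the deck. Origin: on the spindle axis, at bench height; z up.
- shoulder (a point): Centre of the spindle's steel shoulder, 100 mm above the bench, 5 mm above the deck. The bobbin is home when its underside lies on this shoulder (bobbin origin at this point, after turning to suit the pin). z up along the spindle axis.
- pin (a point): Point on the spindle axis at the drive pin: a 6 mm round bar through the spindle, 27 mm over its ends, centre 12 mm and top 15 mm above the shoulder. It stands still, but at an angle that differs every time and is NOT given: this point's axes are the machine's, not the pin's. Misfitted, the bobbin rests on the pin and can be turned either way; within about 0.1 rad of fitting (every half turn) it drops.
- spindle_top (a point): Tip of the spindle, on its axis, 67 mm above the shoulder, 7 mm across, widening to the spindle's 14 mm diameter over the top 4 mm. It keeps a bobbin on it upright. With the bobbin home the tip stands 13 mm above the collar.
- washer (a joint): Travel (m) of the sprung steel dust washer, 48 mm diameter, round the shoulder: 0 free, upper face 6 mm above the shoulder (where a keyed bobbin stops unless pushed); 0.006 with the bobbin home. The spring pushes up 4 N at 0 and 9 N at 0.006, more than the bobbin's weight: it rises again if let go.
- pot: Bystander: round polished steel water pot with a ball knob, 67 mm diameter, 76 mm high. Origin: centre of its underside.
- rack: Bystander: square wooden block, 75 mm, 45 mm high, with upright steel stamping tools reaching to 113 mm. Origin: centre of its underside.
- maul: Bystander: maul lying along its x axis, white plastic head of 50 mm diameter towards +x, wooden handle towards -x, 204 mm long. Origin: under its axis near the head, at bench height.
- locknut: Bystander: the knurled steel lock nut, 28 mm diameter, 15 mm high. Origin: centre of its underside.
Mind the look-alikes: they are no part of the job. What is meant by the bobbin is not red, and is the larger of those in its own colour.

How it is judged:
By the outcome, as a careful person would: the job done as asked, in the order asked, and still so for the second after the job is handed in, while the arm keeps its last pose, push and grip.
It also fails if it takes over 72 s, if anything falls off the work surface, if the arm or the gripper's body presses on something with over 40 N, if the wrist force passes 120 N, or if a joint passes its speed limit or range.

ROBOT

A 6-joint arm with a two-finger parallel gripper is mounted at the origin on the work surface. World frame = base frame: x ahead of the robot, y to its left, z up, the work surface at z = 0. Lengths are in m, angles in degrees, forces in N, time in s.
With the tool pointing down it reaches from about 0.25 to 0.775 m from the base axis. Payload 8.9 kg.
Tool frame: the origin (TCP) lies at the very end of the fingers, on their centre line; the grasp point (between the pads) lies env.hold_point_z behind it (env.hold_point_z is the distance from the TCP to the grasp point, in m); z points along the fingers, y is the direction in which the jaws open and shut (so a half turn about z gives the same grasp; the last joint's range is limited). The gripper opens to 85 mm and grips with 20 to 120 N. Pads are 22 mm wide; open, the fingers measure 114 mm over their backs; the gripper's body (76 mm by 85 mm) begins 54 mm behind the grasp point. The pads swing forward as they close: fully open they stand 13 mm farther back than shut.
Start: joints at [-72.496, 16.656, -8.789, 64.555, 0, 82.019], TCP at [0.226, -0.474, 0.194] pointing down, gripper open.
Joint ranges: [-144.48, 144.48], [-52.06, 99.96], [-74.48, 78.29], [-112.23, 115.85], [-86.99, 84.42], [-180, 180]. Speed limits (degrees/s): [127.2, 127.2, 159.86, 180, 180, 180].

INTERFACE

Orientations are given as [roll, pitch, yaw] about the fixed x, y, z axes, in that order (R = Rz(yaw) Ry(pitch) Rx(roll)).
In Python, from plant import env gives the robot as it stands.
- The arm moves only by the tool move_arm, never from a script. Its argument "increments" is a list of rows, each a list of 3 entries, a list of its own where there are three numbers: the closure in counts, from 0 (fully open) to 255 (shut), then the shift along the tool's x, y, z in mm, then the turn about the tool's z in rad. A call has 1 to 12 rows; each row shifts and turns the pose as measured when the row begins, along the tool's axes as they then stand; what a row does not reach is not made up. A row lasts 1/12 s, in which the tool goes at most 41.7 mm and 7.16 degrees, less where a joint would pass 70% of its speed; a pose out of reach is approached as far as the arm can. A call with a gripper value outside its range is refused whole. The fingers move at their own pace and stop on an object; "newtons" is the grip in N (left out, the last holds). Time passes only in rows, so rows that do not move let the fingers close. It gives the time, the measured TCP pose, the force and the opening at its end, in the units of the state.
- env.observe(): the state, without advancing time (a new reading comes with each control period).
- env.snapshot(name): name is "side" or "top"; returns a dict with "img" (420x560x3 uint8, red, green, blue), "vfov" (degrees; the focal length in pixels is half the picture's height over the tangent of half this angle, whatever the lens; pixels are square), "cx", "cy" (the principal point, pixels), "distortion" ([k1, k2, p1, p2, k3] as OpenCV has them; the pictures are not rectified), "R" (3x3) and "t" (3): a world point X has camera coordinates R X + t. Camera axes: x right, y down, z forward; pixel columns grow to the right and rows downward; lengths in m; the calibration is good to about 2 mm. A picture is of the moment at which its call begins. There is no depth.
- env.sign_off(): hands the job in, once; it reports no verdict.
The state is a dict: "time_s": time; "joints": joint angles; "qvel": joint speeds; "effort": joint torques, N m; "tcp_pos": TCP position; "tool_rot": TCP orientation; "wrist_force": force on the tool from outside, world axes, zero at the start; "wrist_torque": the same for the moment, N m; "gripper_width": opening from 0.0 (shut) to 1.0 (fully open).
Only numpy, scipy, OpenCV 4.12 (cv2) and the standard library are available. Lean on these libraries where they do the work, as an engineer would, in place of code of your own. Each camera call takes 0.05 s, during which the arm holds its last target.

## Working session

There is one attempt and no reset: what is moved stays moved. The work goes in short steps, Python scripts to look and compute and a tool call to move; the robot and the scene stay as the last step left them, time stands still between calls to the robot, and variables do not carry over. Pictures are saved under pics/ and viewed, and the job is handed in when it is done.

Besides the shell and the picture viewer there is one more tool, called after "Emit:" as name(argument=value, ...) on one line, values as JSON. move_arm: Moves the arm, as the interface text tells. Its arguments: {"type":"object","properties":{"increments":{"type":"array","items":{"type":"array"}},"newtons":{"type":"number"}},"required":["increments"]}

```bash
ls; mkdir -p pics; python3 - <<'E'
from plant import env
import cv2
print(env.hold_point_z); print(env.observe())
for n in("side","top"):
    s=env.snapshot(n); cv2.imwrite(f"pics/{n}0.png",s["img"][:,:,::-1])
    print({k:v for k,v in s.items() if k!="img"})
E
```

```text
pics
0.0187
{'time_s': 0.0, 'joints': array([-7.24944099e+01,  1.66873586e+01, -8.83105593e+00,  6.45546659e+01,
        2.31049806e-04,  8.20189080e+01]), 'qvel': array([-0.07448475,  0.02690102, -0.03517612, -0.01218945,  0.07576439,
       -0.04430396]), 'effort': array([ 6.02203249e-05, -5.37143147e+01,  3.31378019e+01,  1.53328828e-02,
       -1.82145372e-04, -1.78807774e-06]), 'tcp_pos': array([ 0.22576795, -0.47344145,  0.19314665]), 'tool_rot': array([-1.79927659e+02, -1.03757666e-02,  2.54866754e+01]), 'wrist_force': array([ 0.51792472, -0.92842016, -1.20790113]), 'wrist_torque': array([ 0.01748393,  0.01594041, -0.02257573]), 'gripper_width': 0.999087497288781}
{'vfov': 50.88852178895212, 'cx': 274.7382563238489, 'cy': 213.45027349899556, 'distortion': array([0.01606114, 0.        , 0.        , 0.        , 0.        ]), 'R': array([[-0.84629538, -0.5327064 , -0.00283182],
       [-0.30198763,  0.48412469, -0.8212349 ],
       [ 0.43884804, -0.69415213, -0.57058323]]), 't': array([0.48547696, 0.34057767, 0.7170034 ])}
{'vfov': 55.389580380317916, 'cx': 275.5629326148558, 'cy': 207.13911625540842, 'distortion': array([-0.01665258,  0.        ,  0.        ,  0.        ,  0.        ]), 'R': array([[-0.10401611, -0.99457255, -0.00246734],
       [-0.97023086,  0.10201526, -0.21964736],
       [ 0.21870694, -0.02045297, -0.97557621]]), 't': array([-0.0534566 ,  0.66656732,  0.75394839])}
```

View pics/side0.png

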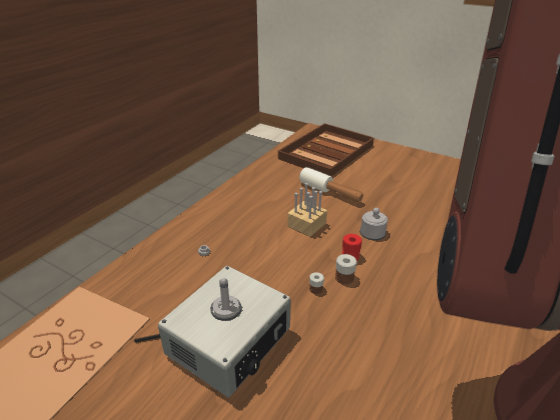

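View pics/top0.png

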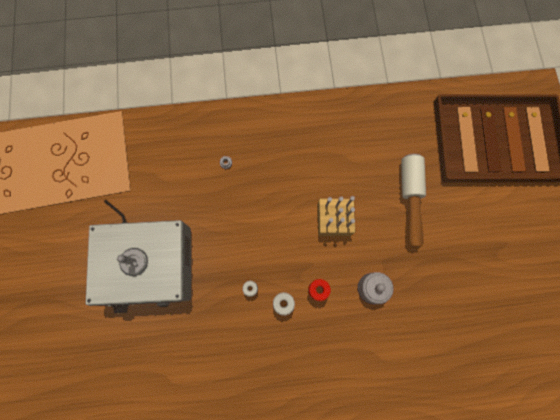

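Candidates are the small silver-collared one at side (316,281) / top (250,289), the larger silver-collared one at side (346,268) / top (284,304), and the red one at side (352,246) / top (320,290). The larger silver-collared one fits: it isn't red and is bigger than the other of its colour. I'll confirm it in a crop and measure.

```bash
cat > h.py <<'E'
import numpy as np, cv2
from plant import env
def K(s):
    f=s["img"].shape[0]/2/np.tan(np.radians(s["vfov"]/2)); return np.array([[f,0,s["cx"]],[0,f,s["cy"]],[0,0,1]])
def ray(s,p):
    u=cv2.undistortPoints(np.array([[p]],float),K(s),s["distortion"])[0,0]
    d=s["R"].T@np.array([u[0],u[1],1]); return -s["R"].T@s["t"],d/np.linalg.norm(d)
def plane(s,p,z):
    c,d=ray(s,p); return c+d*(z-c[2])/d[2]
def proj(s,X):
    return cv2.projectPoints(np.array(X,float).reshape(-1,3),cv2.Rodrigues(s["R"])[0],s["t"],K(s),s["distortion"])[0][:,0]
def tri(rs):
    A=0;b=0
    for c,d in rs:
        P=np.eye(3)-np.outer(d,d);A=A+P;b=b+P@c
    X=np.linalg.solve(A,b);return X,[np.linalg.norm((np.eye(3)-np.outer(d,d))@(X-c)) for c,d in rs]
E
python3 - <<'E'
import cv2,numpy as np
a=cv2.imread("pics/side0.png");b=cv2.imread("pics/top0.png")
def c(i,x,y,w,h,k): return cv2.resize(i[y:y+h,x:x+w],None,fx=k,fy=k,interpolation=cv2.INTER_CUBIC)
t=np.hstack([c(a,300,230,80,60,5),c(b,240,265,80,60,5)])
u=np.hstack([c(a,185,265,80,60,5),c(b,95,230,80,60,5)])
cv2.imwrite("pics/crop1.png",np.vstack([t,u]))
E
```

```text
(no output)
```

View pics/crop1.png

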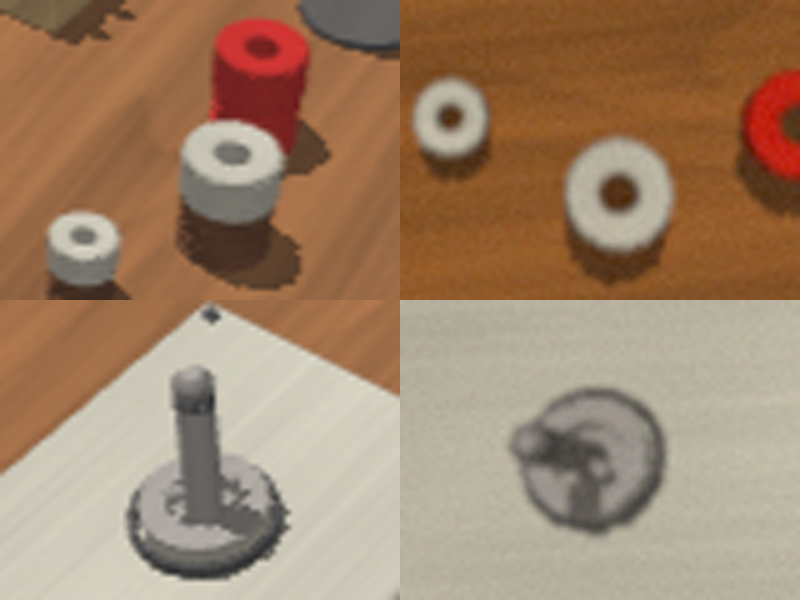

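The crop confirms it: the bobbin is the middle item, with a wide silver collar over dark wood, and the small one is a lookalike. Next come its axis and the spindle's.

```bash
python3 - <<'E'
from h import *
S=env.snapshot("side");T=env.snapshot("top")
# collar top view: bright low saturation blob
def blob(s,box,pred):
    x0,y0,x1,y1=box; i=s["img"][y0:y1,x0:x1]
    m=pred(cv2.cvtColor(i,cv2.COLOR_RGB2HSV)).astype(np.uint8)
    n,l,st,c=cv2.connectedComponentsWithStats(m); k=1+np.argmax(st[1:,4]); 
    cs,_=cv2.findContours((l==k).astype(np.uint8),cv2.RETR_EXTERNAL,cv2.CHAIN_APPROX_NONE)
    e=cv2.fitEllipse(max(cs,key=len)); return np.array(e[0])+[x0,y0],e[1:],st[k,4]
w=lambda h:(h[...,1]<60)&(h[...,2]>140)
p,e,a=blob(T,(265,285,305,325),w);print("top collar",p,e,a,plane(T,p,.052))
# bore dark in both
for s,b in((T,(277,297,291,311)),(S,(340,255,353,267))):
    x0,y0,x1,y1=b;i=s["img"][y0:y1,x0:x1].astype(int)
    print(i.sum(2)//3)
pS,eS,aS=blob(S,(330,250,362,276),w);print("side collar",pS,eS,aS)
P=plane(T,p,.0525)
for s in(S,T): print("reproj centre top/bottom",proj(s,[[P[0],P[1],z] for z in(.054,.0415,.029,0)]))
E
```

```text
top collar [283.33562469 303.44113541] ((19.82489013671875, 20.71555519104004), 155.5802459716797) 295 [ 0.46248631 -0.11802079  0.052     ]
[[175 175 171 174 172 172 172 172 172 174 174 174 177 176]
 [177 173 171 172 168 165 162 163 168 165 175 173 174 178]
 [173 179 169 163 155 138 131 129 139 157 168 173 173 177]
 [174 172 163 148 117  96  74  80 102 132 160 173 171 174]
 [172 172 155 119  78  58  51  51  64  93 135 165 168 176]
 [172 167 141  90  54  55  50  48  52  69 112 156 173 177]
 [172 165 133  78  49  51  53  55  52  54 105 154 172 178]
 [171 172 142  88  53  54  56  51  47  60 103 157 173 172]
 [171 174 155 107  65  50  49  51  55  74 118 162 172 174]
 [172 170 162 135  99  72  64  68  81 113 150 165 175 175]
 [177 174 176 164 143 120 114 113 129 151 171 181 174 180]
 [179 177 177 174 170 162 158 157 168 173 176 176 181 177]
 [179 176 180 178 176 176 178 175 181 176 179 177 178 177]
 [177 178 177 174 174 177 181 178 179 175 179 175 179 167]]
[[183 192 192 194 196 197 197 197 196 197 174 123  80]
 [192 193 193 194 194 196 198 196 197 198 196 198 174]
 [191 192 194 190 187 
[... 218 characters left out ...]
3 114 114 112 108 124 177 194 194]
 [193 193 191 189 146 118 115 114 109 153 187 194 193]
 [192 193 192 191 190 195 179 189 196 196 194 193 194]
 [178 187 191 192 191 191 193 193 195 194 192 193 194]
 [129 152 176 186 187 192 194 195 195 192 187 182 167]
 [110 125 143 157 159 173 179 178 174 168 156 128 120]]
side collar [345.83611488 260.27048206] ((11.851293563842773, 19.207462310791016), 94.49895477294922) 176
reproj centre top/bottom [[346.04215883 258.67032448]
 [345.54020994 262.97658799]
 [345.04571307 267.22090634]
 [343.92625172 276.83665397]]
reproj centre top/bottom [[283.34791727 303.4525902 ]
 [283.24682447 303.35838706]
 [283.14870462 303.26695393]
 [282.93181275 303.0648417 ]]
```

```bash
python3 - <<'E'
from h import *
S=env.snapshot("side");T=env.snapshot("top")
# deck corner screws by eye & deck quad: bright deck contour
for s,n in((S,"S"),(T,"T")):
    h=cv2.cvtColor(s["img"],cv2.COLOR_RGB2HSV)
    i=s["img"]; cv2.imwrite(f"pics/m{n}.png",cv2.resize((i[255:335,170:290] if n=="S" else i[235:285,95:170])[:,:,::-1],None,fx=6.6 if n=="S" else 10,fy=6.6 if n=="S" else 10,interpolation=cv2.INTER_CUBIC))
# tip guesses
tS=(223.6,281);tT=(121,258.5)
print(tri([ray(S,tS),ray(T,tT)]))
for s in (S,T):print(plane(s,tS if s is S else tT,.167))
E
```

```text
(array([0.57272967, 0.16619029, 0.1602515 ]), [np.float64(2.599086465041906e-05), np.float64(2.599086465053395e-05)])
[0.5679438  0.17160067 0.167     ]
[0.57185074 0.16366042 0.167     ]
```

View pics/mS.png

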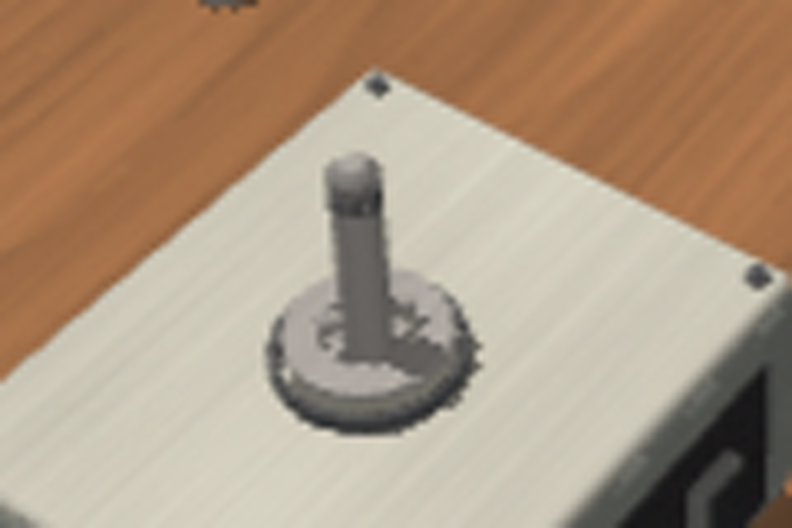

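View pics/mT.png

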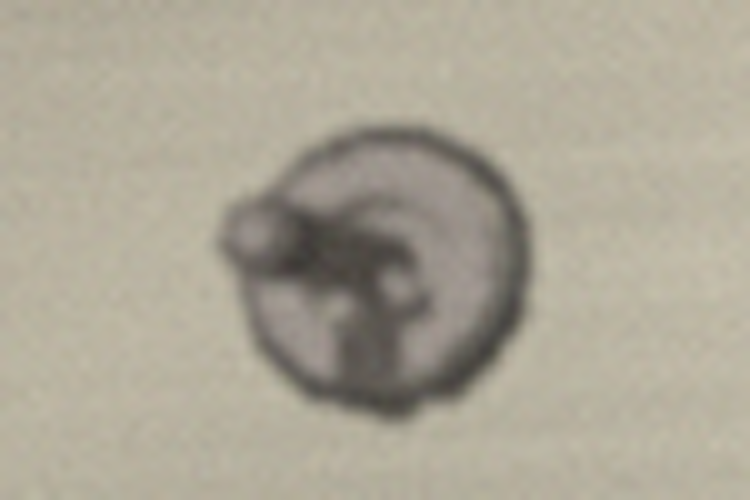

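```bash
python3 - <<'E'
from h import *
S=env.snapshot("side");T=env.snapshot("top")
f=lambda a,b:print(np.round(tri([ray(S,a),ray(T,b)])[0],4),np.round(tri([ray(S,a),ray(T,b)])[1],4))
f((346.3,260.5),(283.4,303.4)) # bore rim, z .054
f((223.6,279.),(120,258.2))  # tip .167
f((226.3,304.7),(133.3,261.3)) # washer face .106
for s,p,z in((S,(346.3,260.5),.054),(T,(283.4,303.4),.054),(S,(223.6,279.),.167),(T,(120,258.2),.167),(S,(226.3,304.7),.106),(T,(133.3,261.3),.106)):print(plane(s,p,z))
print(env.observe()["time_s"])
E
```

```text
[ 0.4621 -0.1184  0.0487] [0.0005 0.0005]
[0.5726 0.1661 0.165 ] [0.0002 0.0002]
[0.5728 0.1647 0.1009] [0. 0.]
[ 0.45945026 -0.11271005  0.054     ]
[ 0.46258626 -0.11812885  0.054     ]
[0.5709591  0.16769142 0.167     ]
[0.57257117 0.16543706 0.167     ]
[0.56955136 0.16845661 0.106     ]
[0.57213154 0.16295384 0.106     ]
0.4
```

Emit:
move_arm(increments=[[60,[33,-20,0],0],[60,[33,-20,0],0],[60,[33,-20,0],0],[60,[33,-20,0],0],[60,[33,-20,0],0],[60,[33,-20,0],0],[60,[33,-20,0],0],[60,[33,-20,0],0],[60,[33,-20,0],0],[60,[33,-20,0],0]], newtons=20)

```text
time_s: 1.23
tcp_pos: [0.4434, -0.1455, 0.193]
tool_rot: [179.7, 0.0, 24.7]
wrist_force: [0.5, -0.6, 0.1]
gripper_width: 0.766
```

Emit:
move_arm(increments=[[60,[28,-19,0],0],[60,[2,0,30],0],[60,[0,0,30],0],[60,[0,0,20],0],[60,[0,0,0],0]])

```text
time_s: 1.65
tcp_pos: [0.4702, -0.1066, 0.1123]
tool_rot: [179.5, -0.4, 25.4]
wrist_force: [-0.6, 0.4, -1.0]
gripper_width: 0.764
```

```bash
cat > look.py <<'E'
import sys
from h import *
# usage: look.py name  Sx Sy Tx Ty w
n=sys.argv[1];a=list(map(int,sys.argv[2:]))
S=env.snapshot("side")["img"][:,:,::-1];T=env.snapshot("top")["img"][:,:,::-1]
w,h=a[4],a[4]*3//4;k=400/w
c=lambda i,x,y:cv2.resize(i[max(0,y):y+h,max(0,x):x+w],(400,300),interpolation=cv2.INTER_CUBIC)
cv2.imwrite(f"pics/{n}.png",np.hstack([c(S,a[0],a[1]),c(T,a[2],a[3])]))
o=env.observe();print(o["time_s"],o["tcp_pos"],o["tool_rot"],o["wrist_force"],o["gripper_width"],o["joints"][5])
E
python3 look.py a1 290 190 230 250 112
```

```text
1.75 [ 0.47166899 -0.10765364  0.11541762] [179.32701671  -0.5185103   25.36188975] [-0.23785587 -0.45956944 -0.97353132] 0.7650394126530985 133.17940624356063
```

View pics/a1.png

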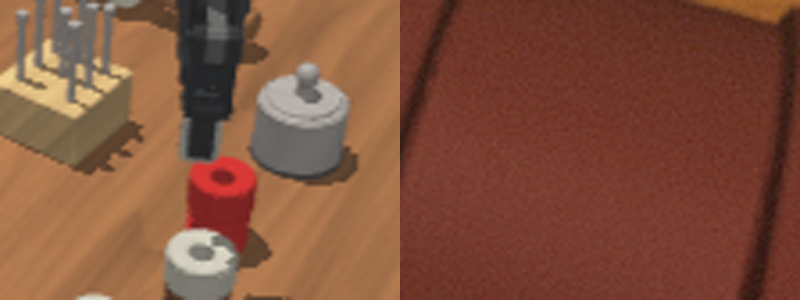

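Emit:
move_arm(increments=[[60,[-12,4,0],0],[60,[0,0,0],0],[60,[0,0,20],0],[60,[0,0,0],0]])

```text
time_s: 2.08
tcp_pos: [0.4651, -0.1203, 0.1007]
tool_rot: [179.0, -0.8, 25.2]
wrist_force: [-0.5, 1.0, -0.9]
gripper_width: 0.768
```

```bash
python3 look.py a2 290 190 230 250 112; python3 -c "
from h import *
S=env.snapshot('side');o=env.observe();print(proj(S,[o['tcp_pos']]))"
```

```text
2.1833 [ 0.46695184 -0.12075438  0.10301117] [178.8092886   -0.95775003  25.25660682] [1.24921024 0.71708502 0.84096123] 0.7612445723719747 131.61646558324728
[[346.62439362 239.79785103]]
```

View pics/a2.png

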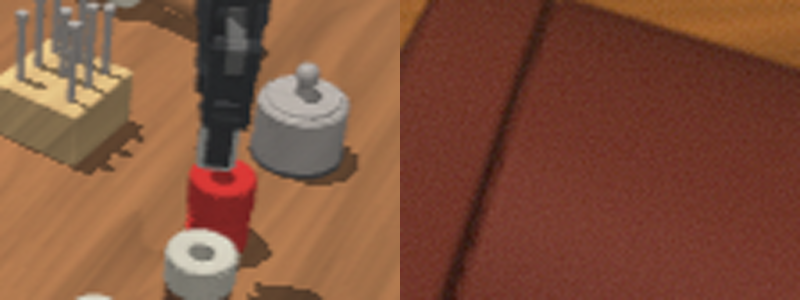

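Emit:
move_arm(increments=[[60,[0,0,0],0],[60,[0,0,0],0]])

```text
time_s: 2.4
tcp_pos: [0.468, -0.1212, 0.105]
tool_rot: [178.7, -1.1, 25.3]
wrist_force: [-0.6, -0.1, -0.5]
gripper_width: 0.76
```

```bash
python3 -c "
from h import *
for i in range(3):
  o=env.observe();print(o['tcp_pos'],o['tool_rot'],o['qvel'].round(1))
  env.snapshot('side')"
```

```text
[ 0.46804755 -0.12118355  0.10498035] [178.70710394  -1.05889735  25.25299714] [-0.  -0.6  0.6  0.7  0.1  0. ]
[ 0.46809933 -0.12116373  0.10499892] [178.70137578  -1.06406942  25.25920364] [ 0.2  0.3 -0.3 -0.4 -0.1 -0.1]
[ 0.46796097 -0.12107206  0.10473385] [178.71580961  -1.05061888  25.26092933] [ 0.   0.3 -0.5 -0.3  0.  -0.1]
```

Emit:
move_arm(increments=[[60,[0,0,0],0],[60,[0,0,0],0],[60,[0,0,0],0],[60,[0,0,0],0]])

```text
time_s: 2.88
tcp_pos: [0.4678, -0.1208, 0.1047]
tool_rot: [178.7, -1.0, 25.3]
wrist_force: [0.8, 0.3, 0.2]
gripper_width: 0.764
```

Emit:
move_arm(increments=[[60,[-4,-6,0],0],[60,[0,0,10],0],[60,[0,0,10],0],[60,[0,0,10],0],[60,[0,0,0],0]])

```text
time_s: 3.3
tcp_pos: [0.4607, -0.1162, 0.0738]
tool_rot: [178.7, -1.0, 25.3]
wrist_force: [-0.4, -0.6, -1.1]
gripper_width: 0.762
```

Emit:
move_arm(increments=[[60,[0,0,10],0],[60,[0,0,10],0],[60,[0,0,10],0],[60,[0,0,10],0],[60,[0,0,8],0],[60,[0,0,0],0]])

```text
time_s: 3.8
tcp_pos: [0.4607, -0.1158, 0.026]
tool_rot: [178.7, -1.1, 25.3]
wrist_force: [-0.9, -0.4, 0.2]
gripper_width: 0.767
```

```bash
python3 look.py a3 290 200 230 250 112
```

```text
3.9 [ 0.4614984  -0.11615746  0.02706366] [178.66244212  -1.11215383  25.32572692] [-0.04238819  0.65563807 -0.49961206] 0.7674178134108961 131.7947847363229
```

View pics/a3.png

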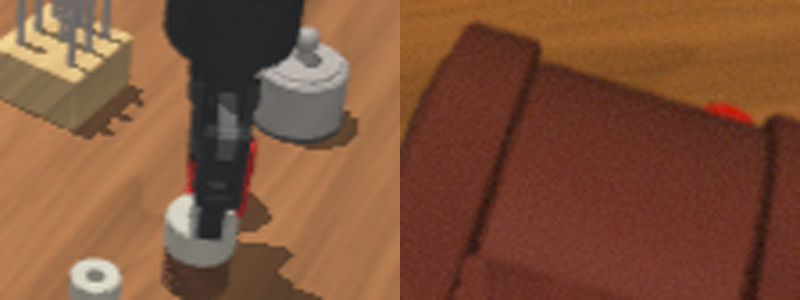

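Emit:
move_arm(increments=[[60,[0,0,5],0],[150,[0,0,0],0],[150,[0,0,0],0],[150,[0,0,0],0],[150,[0,0,0],0],[150,[0,0,0],0]], newtons=20)

```text
time_s: 4.4
tcp_pos: [0.4632, -0.1168, 0.0238]
tool_rot: [178.5, -1.2, 25.3]
wrist_force: [0.0, -0.5, 1.0]
gripper_width: 0.412
```

```bash
python3 look.py a4 290 200 230 250 112
```

```text
4.5 [ 0.4631868  -0.11680727  0.02378831] [178.51703685  -1.24256289  25.33682044] [0.42160741 0.0340116  0.28459322] 0.4152580034844998 131.79341684978075
```

View pics/a4.png

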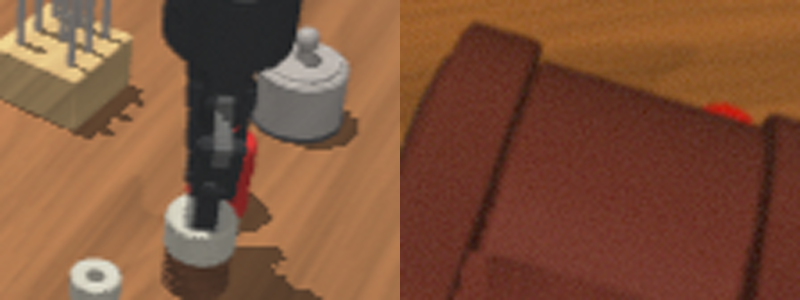

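Emit:
move_arm(increments=[[200,[0,0,0],0],[200,[0,0,0],0],[200,[0,0,0],0],[200,[0,0,0],0]])

```text
time_s: 4.83
tcp_pos: [0.4632, -0.1168, 0.0239]
tool_rot: [178.5, -1.2, 25.3]
wrist_force: [-0.9, -0.1, -0.2]
gripper_width: 0.216
```

```bash
python3 look.py a5 290 200 230 250 112
```

```text
4.9333 [ 0.4632089  -0.11683889  0.02387081] [178.51195362  -1.24493624  25.33469002] [0.36666294 0.48893073 0.33490312] 0.21962674467283821 131.79437403445772
```

View pics/a5.png

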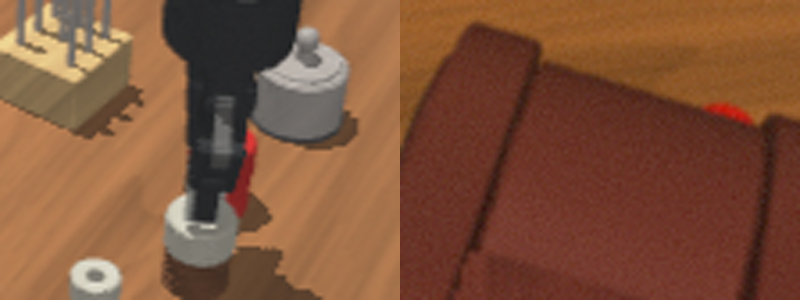

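```bash
python3 - <<'E'
from h import *
S=env.snapshot("side");o=env.observe();t=o["tcp_pos"]
y=np.array([.43,-.9,0])
for g in(-.009,-.02,.009):
  for z in(0,.015,.03,.045): print(g,z,proj(S,[t+g*y+[0,0,z]]))
im=S["img"][:,:,::-1]; cv2.imwrite("pics/a6.png",cv2.resize(im[150:300,270:430],None,fx=5,fy=4,interpolation=cv2.INTER_CUBIC)[:600])
E
```

```text
-0.009 0 [[344.36995648 271.83678849]]
-0.009 0.015 [[344.96104399 266.75067735]]
-0.009 0.03 [[345.56289939 261.57482096]]
-0.009 0.045 [[346.17582776 256.30675176]]
-0.02 0 [[344.43589945 275.20501505]]
-0.02 0.015 [[345.0328842 270.1011098]]
-0.02 0.03 [[345.6408396  264.90634118]]
-0.02 0.045 [[346.26007916 259.6181891 ]]
0.009 0 [[344.26488589 266.45648415]]
0.009 0.015 [[344.84657575 261.39986349]]
0.009 0.03 [[345.43871382 256.2552907 ]]
0.009 0.045 [[346.04159203 251.02038116]]
```

View pics/a6.png

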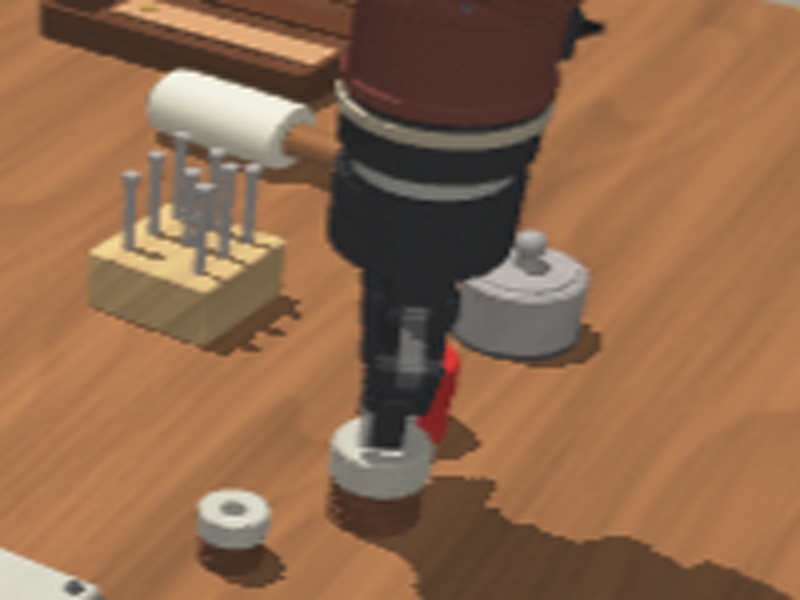

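```bash
python3 - <<'E'
from h import *
S=env.snapshot("side")
y=np.array([.43,-.9,0])
for t,n in(([.4717,-.1077,.1154],"a1"),([.467,-.1208,.103],"a2"),([.4615,-.1162,.027],"a3")):
  for g in (-.032,.032):
    print(n,g,[proj(S,[np.array(t)+g*y+[0,0,z]])[0].round(1) for z in(0,.013,.03)])
E
```

```text
a1 -0.032 [array([342.7, 247.2]), array([343.3, 242.2]), array([344. , 235.6])]
a1 0.032 [array([342.4, 228.7]), array([342.9, 223.9]), array([343.6, 217.4])]
a2 -0.032 [array([347. , 249.2]), array([347.5, 244.3]), array([348.3, 237.8])]
a2 0.032 [array([346.4, 230.9]), array([347. , 226.1]), array([347.7, 219.8])]
a3 -0.032 [array([345.2, 278.4]), array([345.8, 273.9]), array([346.5, 268. ])]
a3 0.032 [array([344.8, 259.2]), array([345.3, 254.8]), array([346., 249.])]
```

Fingers closed to 0.22 with no contact force, and the picture shows the near fingertip at px (347,262) over the collar's top face. So the fingers are above the collar, about 30 mm higher than the reported TCP. I'll reopen and go down in small force-checked steps.

Emit:
move_arm(increments=[[40,[0,0,0],0],[40,[0,0,0],0],[40,[0,0,0],0],[40,[0,0,0],0],[40,[0,0,0],0],[40,[0,0,4],0],[40,[0,0,4],0],[40,[0,0,0],0]])

```text
time_s: 5.7
tcp_pos: [0.4637, -0.117, 0.0152]
tool_rot: [178.5, -1.3, 25.3]
wrist_force: [0.3, -0.0, 0.5]
gripper_width: 0.844
```

```bash
python3 look.py a7 310 210 230 250 70
```

```text
5.8 [ 0.46380747 -0.11707548  0.01568928] [178.48164826  -1.27425416  25.3361975 ] [0.4627509  0.30009435 0.44780654] 0.842028187065643 131.79409453629734
```

View pics/a7.png

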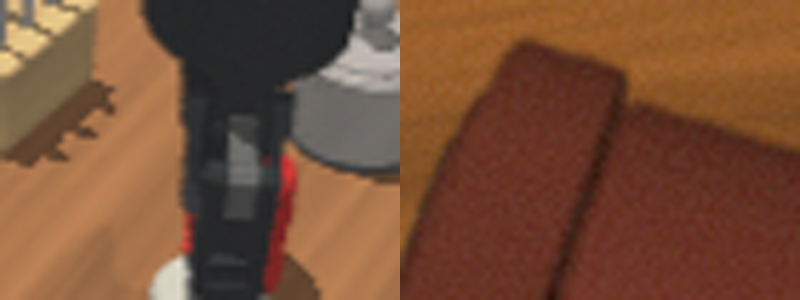

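Emit:
move_arm(increments=[[40,[0,0,4],0],[40,[0,0,4],0],[40,[0,0,2],0],[40,[0,0,0],0]])

```text
time_s: 6.13
tcp_pos: [0.4642, -0.1173, 0.0047]
tool_rot: [178.5, -1.3, 25.3]
wrist_force: [0.3, -0.3, 1.0]
gripper_width: 0.843
```

```bash
python3 look.py a8 300 225 230 250 90
```

```text
6.2333 [ 0.4643752  -0.11730577  0.00502273] [178.4648362   -1.28978686  25.33910478] [-0.98229573 -0.07790474 -1.04271231] 0.8443579202200127 131.79227978146798
```

View pics/a8.png

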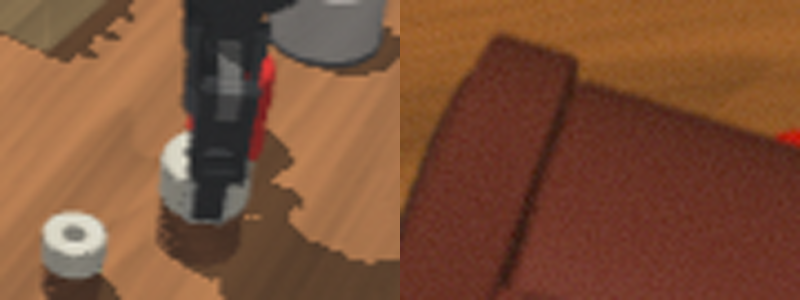

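Emit:
move_arm(increments=[[40,[0,0,4],0],[40,[0,0,2],0],[100,[0,0,0],0],[130,[0,0,0],0],[170,[0,0,0],0],[170,[0,0,0],0],[170,[0,0,0],0],[170,[0,0,0],0]])

```text
time_s: 6.9
tcp_pos: [0.4648, -0.1175, -0.0012]
tool_rot: [178.4, -1.3, 25.3]
wrist_force: [-0.2, -0.4, -1.1]
gripper_width: 0.51
```

```bash
python3 look.py a9 300 225 230 250 90
```

```text
7.0 [ 0.4648236  -0.11749274 -0.00119711] [178.44289369  -1.31137664  25.34026856] [ 0.73248659  0.04255171 -0.03098998] 0.5094766582456728 131.79074748254905
```

View pics/a9.png

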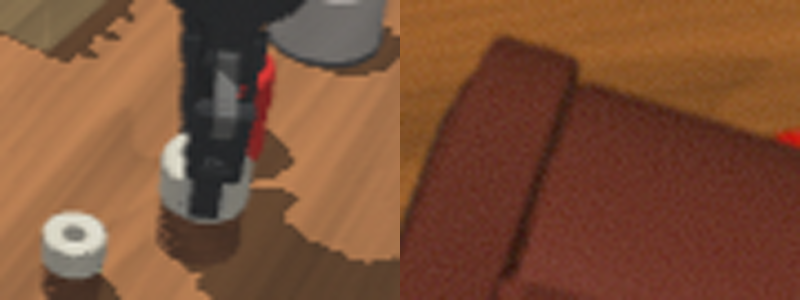

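Emit:
move_arm(increments=[[70,[0,0,0],0],[70,[0,0,0],0],[70,[0,0,0],0],[70,[0,0,0],-0.12],[70,[0,0,0],-0.12],[70,[0,0,0],-0.12],[70,[0,0,0],-0.12],[70,[0,0,0],-0.12],[70,[0,0,0],-0.12],[70,[0,0,0],-0.12],[70,[0,0,0],-0.12],[70,[0,0,0],0]])

```text
time_s: 8.0
tcp_pos: [0.4655, -0.1177, -0.0008]
tool_rot: [178.0, 0.6, 82.6]
wrist_force: [-0.1, 0.9, 0.2]
gripper_width: 0.728
```

Emit:
move_arm(increments=[[70,[0,0,0],-0.12],[100,[0,0,0],0],[130,[0,0,0],0],[170,[0,0,0],0],[170,[0,0,0],0],[170,[0,0,0],0],[170,[0,0,0],0]], newtons=60)

```text
time_s: 8.58
tcp_pos: [0.4654, -0.1176, -0.0002]
tool_rot: [178.0, 0.8, 87.8]
wrist_force: [-0.2, 0.3, 1.1]
gripper_width: 0.497
```

```bash
python3 look.py b1 300 225 230 250 90
```

```text
8.6833 [ 4.65422310e-01 -1.17653027e-01 -2.22992798e-04] [178.04123772   0.79993148  87.87137219] [-0.29533201 -0.51471889  1.09400163] 0.49135187588844437 69.23395530303343
```

View pics/b1.png

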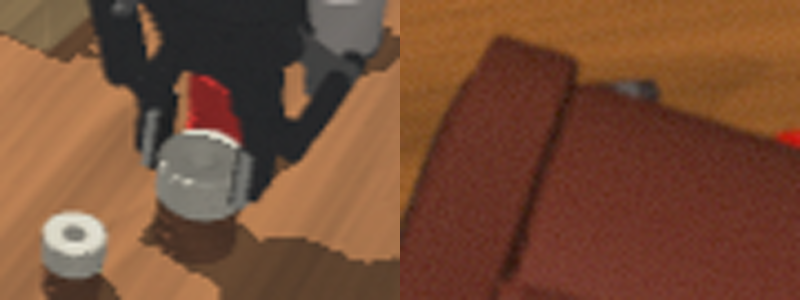

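Gripped at 0.49–0.51 (42–43 mm against the 44 mm collar), pads at px (334,258) and (354,265). Lifting next.

Emit:
move_arm(increments=[[170,[0,0,-5],0],[170,[0,0,-15],0],[170,[0,0,-18],0],[170,[0,0,-18],0],[170,[0,0,-18],0],[170,[0,0,-18],0],[170,[0,0,-18],0],[170,[0,0,-18],0],[170,[0,0,-18],0],[170,[0,0,-18],0],[170,[0,0,-15],0],[170,[0,0,0],0]])

```text
time_s: 9.68
tcp_pos: [0.4553, -0.1135, 0.188]
tool_rot: [178.4, 0.7, 87.4]
wrist_force: [-0.2, 1.0, -1.8]
gripper_width: 0.496
```

```bash
python3 look.py b2 290 130 200 250 150
```

```text
9.7833 [ 0.45427186 -0.11302559  0.18537047] [178.5735141    0.61598267  87.41024001] [ 0.14925896 -1.03817129 -1.92640467] 0.4912528810076279 69.71521666080045
```

View pics/b2.png

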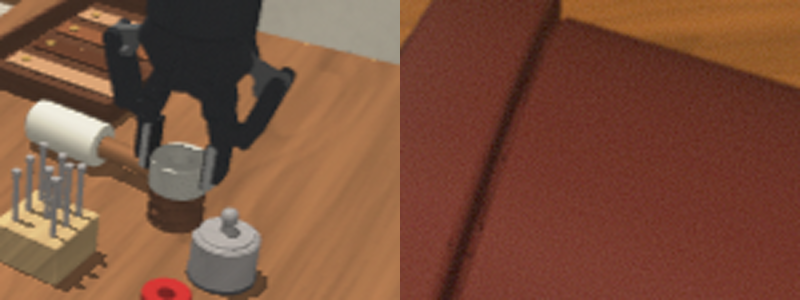

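Emit:
move_arm(increments=[[170,[12,4,0],0],[170,[24,9,0],0],[170,[26,10,0],0],[170,[26,10,0],0],[170,[26,10,0],0],[170,[26,10,0],0],[170,[26,10,0],0],[170,[26,10,0],0],[170,[26,10,0],0],[170,[20,8,0],0],[170,[12,4,0],0],[170,[0,0,0],0]])

```text
time_s: 10.78
tcp_pos: [0.5556, 0.1433, 0.165]
tool_rot: [-180.0, 0.7, 87.0]
wrist_force: [-0.6, 0.3, -2.0]
gripper_width: 0.493
```

```bash
python3 look.py b3 170 180 60 180 150
```

```text
10.8833 [0.55474847 0.14116849 0.16528132] [-179.94229993    0.72525292   86.91305098] [ 0.17307761 -0.21366263 -1.87606086] 0.49173662585108185 100.49630464089006
```

View pics/b3.png

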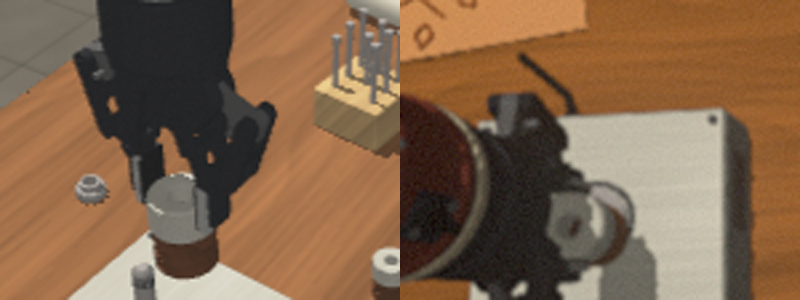

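Emit:
move_arm(increments=[[170,[0,0,-12],0],[170,[0,0,-12],0],[170,[0,0,-12],0],[170,[0,0,-12],0],[170,[0,0,-12],0],[170,[0,0,-12],0],[170,[0,0,-12],0],[170,[0,0,-10],0],[170,[0,0,0],0]])

```text
time_s: 11.63
tcp_pos: [0.5488, 0.1289, 0.2604]
tool_rot: [-179.4, 1.1, 86.2]
wrist_force: [-0.3, 0.1, -1.4]
gripper_width: 0.493
```

Emit:
move_arm(increments=[[170,[0,0,25],0],[170,[0,0,25],0],[170,[0,0,0],0],[170,[0,0,0],0]])

```text
time_s: 11.97
tcp_pos: [0.5478, 0.1234, 0.2094]
tool_rot: [-179.6, 1.1, 85.9]
wrist_force: [0.7, 0.8, -1.3]
gripper_width: 0.496
```

Emit:
move_arm(increments=[[170,[0,0,0],0],[170,[0,0,0],0],[170,[0,0,0],0],[170,[0,0,0],0]])

```text
time_s: 12.3
tcp_pos: [0.5481, 0.1222, 0.2117]
tool_rot: [-179.6, 1.1, 85.8]
wrist_force: [0.0, 0.2, -2.1]
gripper_width: 0.496
```

```bash
python3 look.py b4 170 150 60 180 150
```

```text
12.4 [0.54813694 0.12234958 0.21165046] [-179.63397573    1.09350764   85.82267378] [ 0.49087056 -0.21693219 -2.31381723] 0.4945883799332718 99.9679816699275
```

View pics/b4.png

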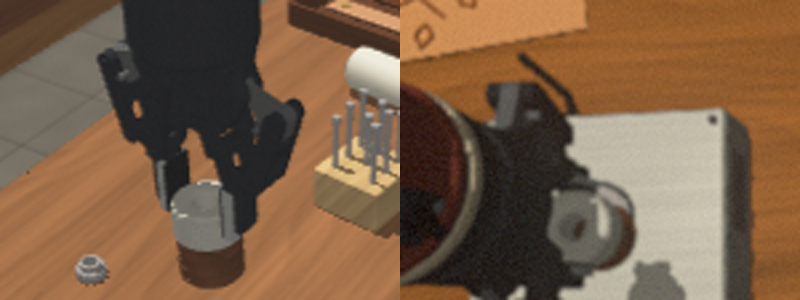

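```bash
cat > meas.py <<'E'
from h import *
import sys
a=list(map(float,sys.argv[1:]))
S=env.snapshot("side");T=env.snapshot("top")
print(tri([ray(S,a[:2]),ray(T,a[2:4])]));print("tcp",env.observe()["tcp_pos"])
E
python3 meas.py 246.5 221 125.2 264.7
python3 - <<'E'
from h import *
S=env.snapshot("side")["img"][170:275,215:285,::-1];T=env.snapshot("top")["img"][235:305,90:170,::-1]
cv2.imwrite("pics/b5.png",np.hstack([cv2.resize(S,(400,600),interpolation=cv2.INTER_CUBIC),cv2.resize(cv2.copyMakeBorder(T,0,50,0,0,cv2.BORDER_CONSTANT),(400,600),interpolation=cv2.INTER_CUBIC)]))
E
```

```text
(array([0.54971817, 0.1202693 , 0.26788945]), [np.float64(0.00166706776499172), np.float64(0.0016670677649917975)])
tcp [0.54783546 0.12232468 0.21123477]
```

View pics/b5.png

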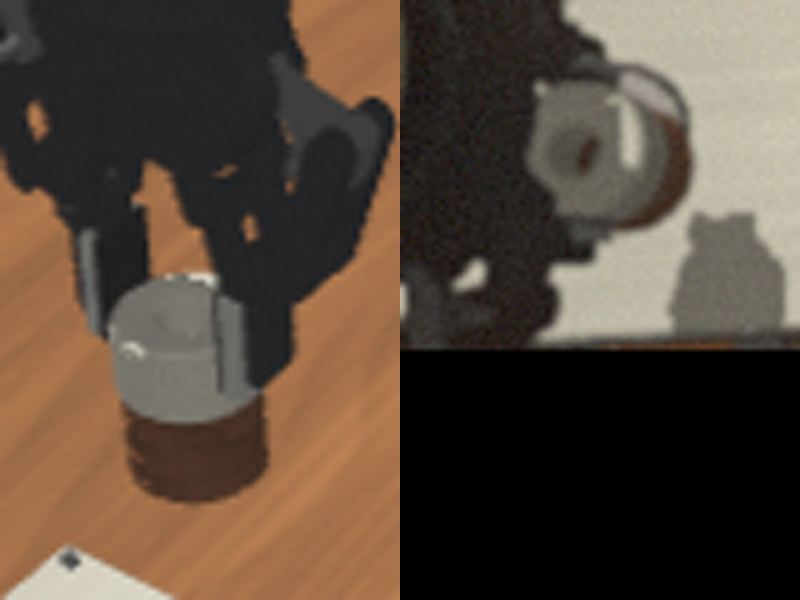

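```bash
python3 meas.py 246 224.8 126.5 265.4; python3 - <<'E'
from h import *
S=env.snapshot("side");T=env.snapshot("top")
# silhouettes: projected collar/bottom circles given hypothesised centre
a=np.linspace(0,2*np.pi,60)
t=np.c_[np.cos(a),np.sin(a),0*a]
for c in([.548,.122],[.550,.120],[.546,.122]):
  for s,n in((S,"S"),(T,"T")):
    for z,r in((.2655,.022),(.2115,.021)):
      p=proj(s,np.array([*c,z])+r*t);print(c,n,z,p.min(0).round(1),p.max(0).round(1))
E
```

```text
(array([0.54976494, 0.12123063, 0.26059586]), [np.float64(0.0021991168181934103), np.float64(0.0021991168181935278)])
tcp [0.54762461 0.12230566 0.2109345 ]
[0.548, 0.122] S 0.2655 [234.3 215.6] [261.3 231.4]
[0.548, 0.122] S 0.2115 [236.6 241.3] [261.3 257. ]
[0.548, 0.122] T 0.2655 [109.8 250.8] [138.4 279.7]
[0.548, 0.122] T 0.2115 [123.6 255.1] [148.7 280.5]
[0.55, 0.12] S 0.2655 [234.  214.6] [260.9 230.4]
[0.55, 0.12] S 0.2115 [236.4 240.3] [261.  255.9]
[0.55, 0.12] T 0.2655 [111.1 249.4] [139.7 278.2]
[0.55, 0.12] T 0.2115 [124.7 253.8] [149.9 279.1]
[0.546, 0.122] S 0.2655 [235.3 215.9] [262.3 231.8]
[0.546, 0.122] S 0.2115 [237.6 241.7] [262.3 257.4]
[0.546, 0.122] T 0.2655 [109.8 252.1] [138.4 281. ]
[0.546, 0.122] T 0.2115 [123.6 256.2] [148.7 281.7]
```

Bobbin held upright, with its bottom rim in the side view at cols 237–262, row 258, which puts the bobbin axis at about (0.547, 0.122). That matches the TCP and leaves (0.025, 0.044) to go to the spindle.

Emit:
move_arm(increments=[[170,[9,4,0],0],[170,[9,4,0],0],[170,[9,4,0],0],[170,[9,4,0],0],[170,[7,4,0],0],[170,[0,0,0],0],[170,[0,0,0],0]])

```text
time_s: 13.38
tcp_pos: [0.5736, 0.1697, 0.2092]
tool_rot: [-179.6, 1.1, 85.9]
wrist_force: [-0.2, 0.1, -2.0]
gripper_width: 0.493
```

```bash
cat > look2.py <<'E'
from h import *
import sys
n,x,y,X,Y=sys.argv[1],*map(int,sys.argv[2:])
S=env.snapshot("side")["img"][y:y+105,x:x+70,::-1];T=env.snapshot("top")["img"][Y:Y+105,X:X+70,::-1]
f=lambda i:cv2.resize(i,(400,600),interpolation=cv2.INTER_CUBIC)
cv2.imwrite(f"pics/{n}.png",np.hstack([f(S),f(T)]))
o=env.observe();print(o["time_s"],o["tcp_pos"],o["tool_rot"],o["wrist_force"],o["gripper_width"],o["joints"][5])
E
python3 look2.py c1 190 200 80 220
```

```text
13.4833 [0.57333698 0.16919732 0.20932444] [-179.55045897    1.07956565   85.85607563] [ 0.50349294  0.02653194 -1.59030188] 0.491693896624213 104.16161547694827
```

View pics/c1.png

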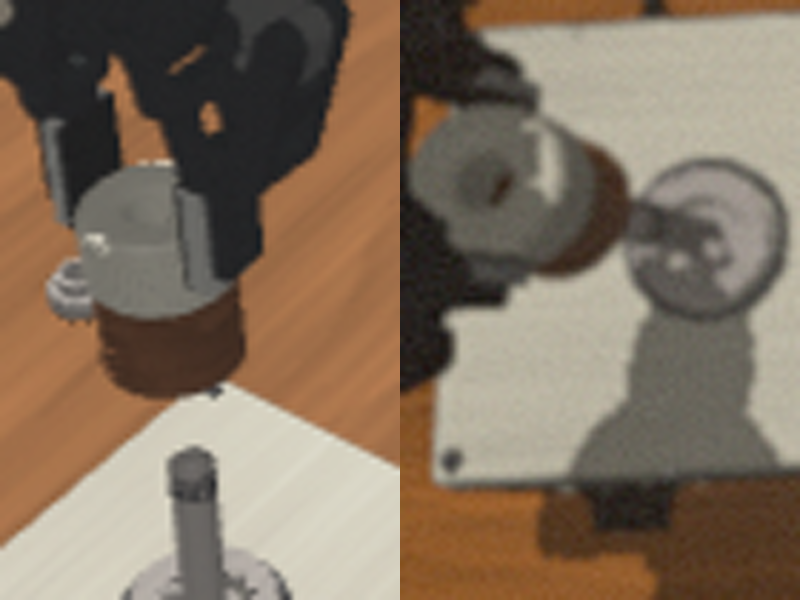

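```bash
cat > fit.py <<'E'
from h import *
import sys
from scipy.optimize import least_squares
# side: left col,right col,bottom row of the underside rim ; z ; top: right col, bottom row
l,r,b,z,tr,tb=map(float,sys.argv[1:])
S=env.snapshot("side");T=env.snapshot("top")
a=np.linspace(0,2*np.pi,180);t=np.c_[np.cos(a),np.sin(a),0*a]*.021
def f(c):
    p=proj(S,np.array([*c,z])+t);return [(p[:,0].min()+p[:,0].max()-l-r)/2,p[:,1].max()-b]
def g(c):
    p=proj(T,np.array([*c,z])+t);return [p[:,0].max()-tr,p[:,1].max()-tb]
cs=least_squares(f,[.57,.165]).x;ct=least_squares(g,[.57,.165]).x
print("side",cs,"to tip",[.5710,.1677]-cs,"top",ct,"to tip",[.5726,.1654]-ct)
E
python3 fit.py 207 232.9 269.7 .2095 119.9 268.3
```

```text
side [0.57199045 0.17134533] to tip [-0.00099045 -0.00364533] top [0.57319221 0.17035648] to tip [-0.00059221 -0.00495648]
```

Emit:
move_arm(increments=[[170,[-4,-0.5,0],0],[170,[0,0,6],0],[170,[0,0,8],0],[170,[0,0,8],0],[170,[0,0,6],0],[170,[0,0,0],0],[170,[0,0,0],0]])

```text
time_s: 14.17
tcp_pos: [0.5712, 0.162, 0.1784]
tool_rot: [-179.5, 1.1, 85.7]
wrist_force: [0.7, -0.5, -2.3]
gripper_width: 0.498
```

```bash
python3 look2.py c2 190 220 80 220
```

```text
14.2667 [0.57134816 0.16209458 0.1787265 ] [-179.54036341    1.1026514    85.69673117] [-0.0168373   0.2484202  -1.95830788] 0.49686216573120284 103.69196109374117
```

View pics/c2.png

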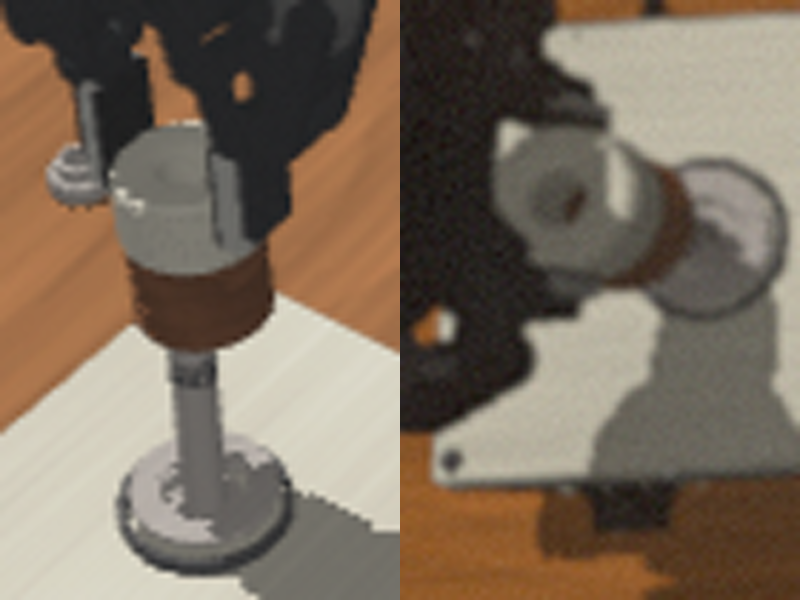

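```bash
python3 fit.py 213.1 238 281.25 .1785 131.3 270.4
```

```text
side [0.56949845 0.16281142] to tip [0.00150155 0.00488858] top [0.57088253 0.16216116] to tip [0.00171747 0.00323884]
```

Emit:
move_arm(increments=[[170,[4,1.3,0],0],[170,[0,0,0],0],[170,[0,0,0],0]])

```text
time_s: 14.62
tcp_pos: [0.5741, 0.1667, 0.18]
tool_rot: [-179.7, 1.1, 85.7]
wrist_force: [-0.6, -0.0, -1.9]
gripper_width: 0.495
```

```bash
python3 look2.py c3 190 220 80 220
```

```text
14.7167 [0.57406992 0.16667973 0.17992394] [-179.680571      1.06171851   85.70302954] [-0.14093778 -0.18515661 -1.37484831] 0.4919899274216172 104.07039664401941
```

View pics/c3.png

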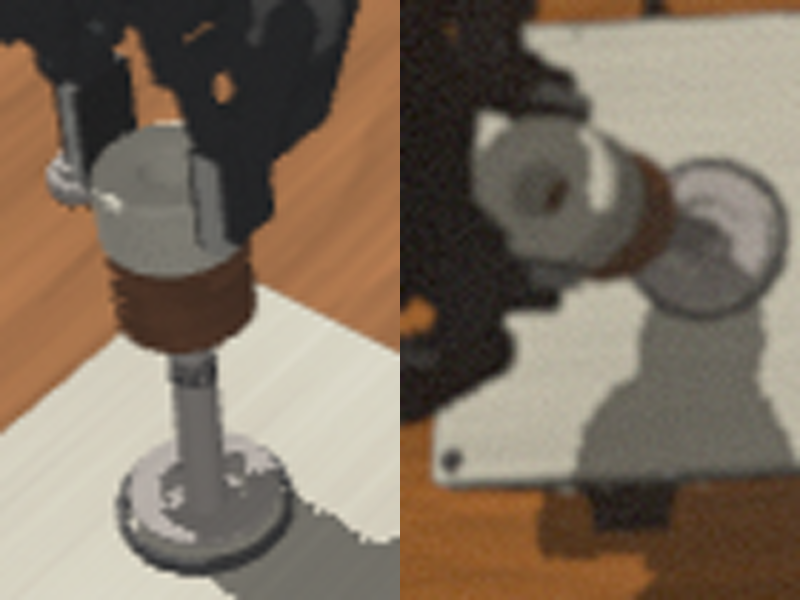

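```bash
python3 fit.py 209.8 235 281.6 .180 128.1 268.8
```

```text
side [0.57247457 0.16751149] to tip [-0.00147457  0.00018851] top [0.57407954 0.16717945] to tip [-0.00147954 -0.00177945]
```

Emit:
move_arm(increments=[[170,[-0.8,-1.3,0],0],[170,[0,0,4],0],[170,[0,0,4],0],[170,[0,0,4],0],[170,[0,0,0],0],[170,[0,0,0],0]])

```text
time_s: 15.32
tcp_pos: [0.572, 0.1652, 0.1662]
tool_rot: [-179.6, 1.1, 85.7]
wrist_force: [-0.9, 0.5, -1.6]
gripper_width: 0.497
```

Tip level now; keep going down with checks.

Emit:
move_arm(increments=[[170,[0,0.5,4],0],[170,[0,0,4],0],[170,[0,0,0],0]])

```text
time_s: 15.57
tcp_pos: [0.5729, 0.1652, 0.1576]
tool_rot: [-179.7, 1.0, 85.7]
wrist_force: [-0.3, 1.3, -1.6]
gripper_width: 0.492
```

```bash
python3 look2.py c4 190 220 80 220
```

```text
15.6667 [0.57297115 0.16527363 0.15809796] [-179.6897589     1.04803984   85.68442336] [ 0.52654855  0.50798179 -2.47519375] 0.4932473120097761 103.96664187869273
```

View pics/c4.png

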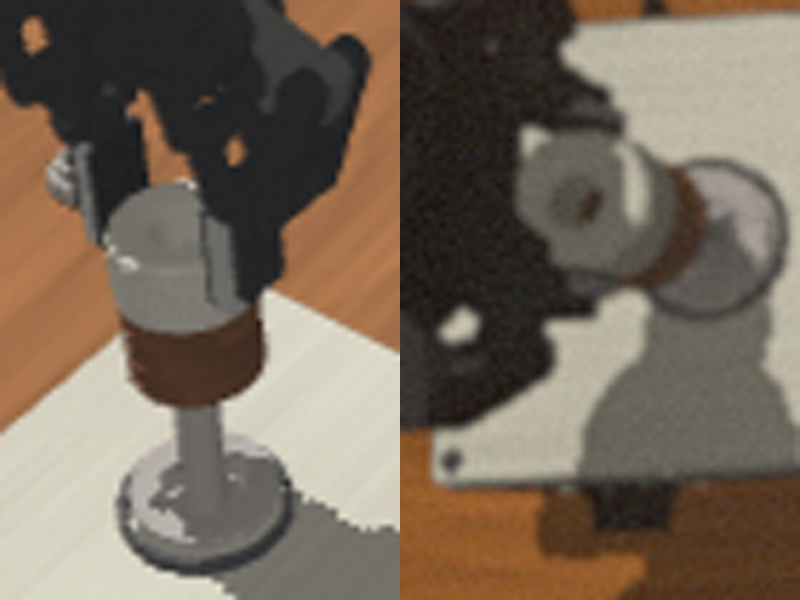

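The tip is inside the bore: the spindle runs up into the underside at side px (225,291), with no side load.

Emit:
move_arm(increments=[[170,[0,0,3],0],[170,[0,0,4],0],[170,[0,0,4],0],[170,[0,0,0],0]])

```text
time_s: 16.0
tcp_pos: [0.5731, 0.1651, 0.1465]
tool_rot: [-179.7, 1.0, 85.7]
wrist_force: [1.1, -0.3, -1.5]
gripper_width: 0.491
```

Emit:
move_arm(increments=[[170,[0,0,4],0],[170,[0,0,4],0],[170,[0,0,4],0],[170,[0,0,0],0]])

```text
time_s: 16.33
tcp_pos: [0.573, 0.1652, 0.1331]
tool_rot: [-179.7, 1.0, 85.7]
wrist_force: [1.3, -0.5, -2.3]
gripper_width: 0.494
```

Emit:
move_arm(increments=[[170,[0,0,4],0],[170,[0,0,4],0],[170,[0,0,3],0],[170,[0,0,0],0]])

```text
time_s: 16.67
tcp_pos: [0.5729, 0.1653, 0.121]
tool_rot: [-179.7, 1.0, 85.7]
wrist_force: [-0.3, 1.0, -2.8]
gripper_width: 0.491
```

Emit:
move_arm(increments=[[170,[0,0,3],0],[170,[0,0,2],0],[170,[0,0,2],0],[170,[0,0,0],0]])

```text
time_s: 17.0
tcp_pos: [0.573, 0.1655, 0.1145]
tool_rot: [-179.8, 0.9, 85.7]
wrist_force: [-2.3, 1.5, 1.6]
gripper_width: 0.494
```

Contact at z 0.1145, the expected pin-top height. I'll open briefly so the bobbin stands upright on the spindle, then regrip.

Emit:
move_arm(increments=[[95,[0,0,0],0],[95,[0,0,0],0],[95,[0,0,0],0],[95,[0,0,0],0],[170,[0,0,0],0],[170,[0,0,0],0],[170,[0,0,0],0],[170,[0,0,0],0]])

```text
time_s: 17.67
tcp_pos: [0.5732, 0.1649, 0.1151]
tool_rot: [-179.8, 1.0, 85.7]
wrist_force: [-1.1, 0.2, 0.2]
gripper_width: 0.496
```

```bash
python3 look2.py c5 190 220 80 220
```

```text
17.7667 [0.57316525 0.16484092 0.11501699] [-179.82462019    0.99788162   85.69504661] [-0.25168839  0.05529757  1.53341787] 0.49563772779415916 103.89952488995893
```

View pics/c5.png

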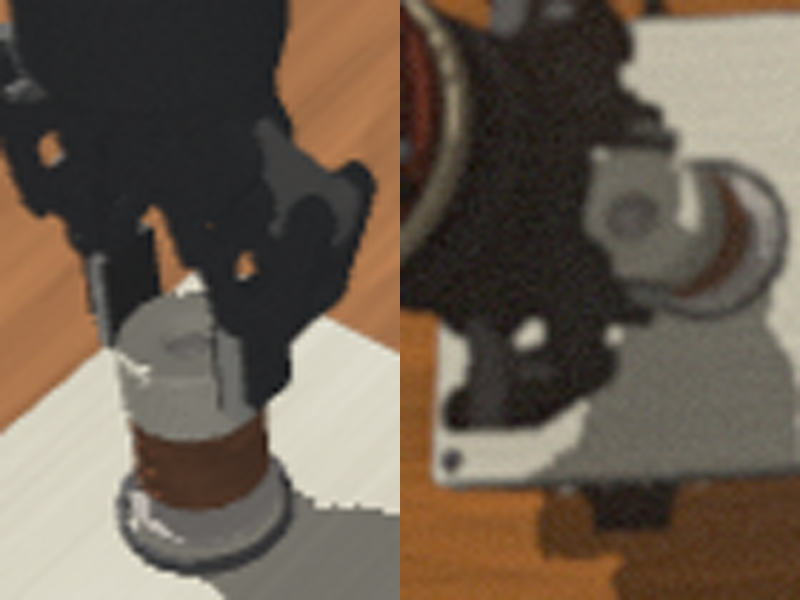

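Emit:
move_arm(increments=[[170,[0,0,1.5],0],[170,[0,0,1.5],-0.08],[170,[0,0,1.5],-0.08],[170,[0,0,1.5],-0.08],[170,[0,0,1.5],-0.08]])

```text
time_s: 18.18
tcp_pos: [0.5738, 0.166, 0.1147]
tool_rot: [-179.9, 0.8, 104.6]
wrist_force: [-6.9, -0.1, 15.3]
gripper_width: 0.494
```

Emit:
move_arm(increments=[[170,[0,-0.6,0.6],-0.08],[170,[0,0,0.6],-0.08],[170,[0,0,0.6],-0.08],[170,[0,0,0.6],-0.08],[170,[0,0,0.6],-0.08]])

```text
time_s: 18.6
tcp_pos: [0.5736, 0.1658, 0.1134]
tool_rot: [-179.6, 0.8, 128.7]
wrist_force: [0.2, -0.0, -1.4]
gripper_width: 0.494
```

Emit:
move_arm(increments=[[170,[0,0,1.5],0],[170,[0,0,1.5],0],[170,[0,0,1.5],0],[170,[0,0,0],0]])

```text
time_s: 18.93
tcp_pos: [0.5735, 0.1657, 0.1097]
tool_rot: [-179.7, 0.8, 128.5]
wrist_force: [0.5, 0.8, -4.1]
gripper_width: 0.497
```

It dropped freely past the pin top to 0.1097 with no resistance, so it's keyed. Now pressing down on the washer.

Emit:
move_arm(increments=[[170,[0,0,2],0],[170,[0,0,2],0],[170,[0,0,1.5],0],[170,[0,0,1.5],0]])

```text
time_s: 19.27
tcp_pos: [0.5738, 0.1657, 0.1064]
tool_rot: [-179.8, 0.9, 128.0]
wrist_force: [-7.1, -1.1, 18.8]
gripper_width: 0.493
```

Emit:
move_arm(increments=[[170,[0,0,1.5],0],[170,[0,0,1.5],0],[170,[0,0,1.5],0],[170,[0,0,1.5],0]])

```text
time_s: 19.6
tcp_pos: [0.574, 0.1656, 0.1061]
tool_rot: [-180.0, 1.1, 127.6]
wrist_force: [-7.6, -1.0, 16.9]
gripper_width: 0.497
```

```bash
python3 look2.py c6 190 220 80 220;python3 -c "
from h import *
o=env.observe();print(o['wrist_torque'],o['joints'])"
```

```text
19.7 [0.57400388 0.16565779 0.10614721] [-179.96634433    1.05941625  127.55716459] [-6.61529972e+00  1.07090606e-02  1.82270031e+01] 0.4904337866116836 62.10883068935606
[-0.18267797  1.48178896  0.2749772 ] [ 9.66955465 27.4926312  -6.03382142 56.00772341 -0.9521152  62.10883069]
```

View pics/c6.png

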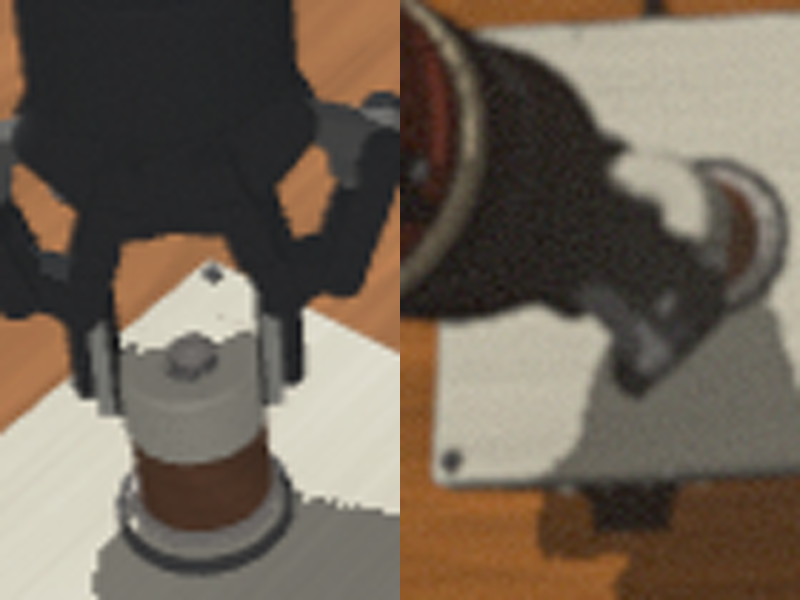

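Stopped at 0.106 against 17 N, with 0.27 N·m about z: the pin is rubbing one keyway flank, since I entered at the window's edge. I'll ease off, turn a little further the same way and recentre.

Emit:
move_arm(increments=[[170,[0,0,-1],0],[170,[0.3,-0.4,0],-0.05],[170,[0,0,0],-0.03],[170,[0,0,0],0]])

```text
time_s: 20.03
tcp_pos: [0.5737, 0.1656, 0.1066]
tool_rot: [-179.9, 1.1, 131.9]
wrist_force: [-0.5, -0.3, 2.6]
gripper_width: 0.491
```

```bash
python3 -c "
from h import *
o=env.observe();print(o['tcp_pos'],o['tool_rot'],o['wrist_force'],o['wrist_torque'])"
```

```text
[0.5737258  0.16559996 0.10661933] [-179.90218146    1.07706673  131.85149938] [-0.48987546 -0.31656037  2.64190166] [0.01805141 0.24060283 0.01186165]
```

Emit:
move_arm(increments=[[170,[0,0,1.5],0],[170,[0,0,1.5],0],[170,[0,0,1.5],0],[170,[0,0,1.5],0]])

```text
time_s: 20.37
tcp_pos: [0.5738, 0.1655, 0.1009]
tool_rot: [-179.9, 1.1, 131.4]
wrist_force: [-2.3, -0.3, 7.3]
gripper_width: 0.494
```

```bash
python3 -c "
from h import *
o=env.observe();print(o['tcp_pos'],o['tool_rot'],o['wrist_force'],o['wrist_torque'])"
```

```text
[0.57380003 0.16553664 0.10094329] [-179.93304464    1.07684249  131.44251407] [-2.29554618 -0.32302884  7.29389156] [-0.03138245  0.61881212 -0.02140691]
```

Emit:
move_arm(increments=[[170,[0,0,1.5],0],[170,[0,0,1.5],0],[170,[0,0,1.5],0]])

```text
time_s: 20.62
tcp_pos: [0.574, 0.1655, 0.1002]
tool_rot: [180.0, 1.2, 131.2]
wrist_force: [-8.7, -1.8, 19.6]
gripper_width: 0.494
```

```bash
python3 look2.py c7 190 220 80 220
```

```text
20.7167 [0.57398875 0.16547904 0.10025611] [179.95600364   1.17068877 131.19887449] [-7.80328215 -1.20783474 19.97890957] 0.4949180624954552 58.46175670237021
```

View pics/c7.png

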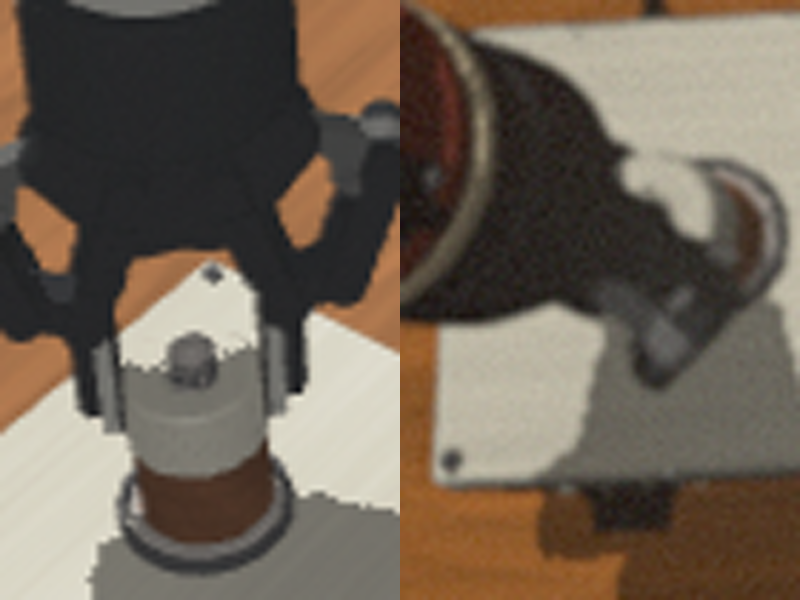

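Emit:
move_arm(increments=[[170,[0.3,-0.4,1.5],0],[170,[0,0,1.8],0],[170,[0,0,1.8],0]])

```text
time_s: 20.97
tcp_pos: [0.5741, 0.1655, 0.1002]
tool_rot: [179.8, 1.3, 131.0]
wrist_force: [-8.9, -1.1, 23.7]
gripper_width: 0.495
```

```bash
python3 - <<'E'
from h import *
for i in range(3):
  env.snapshot("side");o=env.observe();print(o["time_s"],o["tcp_pos"],o["tool_rot"],o["wrist_force"],o["wrist_torque"],o["gripper_width"])
E
```

```text
21.0167 [0.57401658 0.16548661 0.10019925] [179.76888342   1.31322018 130.97506611] [-7.87962817 -1.56433291 21.22335917] [-0.34342425  1.81572516  0.04947157] 0.49189417857045686
21.0667 [0.57405533 0.16549795 0.1002293 ] [179.76557313   1.31194441 130.97934504] [-8.63065257 -1.8584659  22.33768117] [-0.30212674  1.86550662  0.13159322] 0.4918536703820999
21.1167 [0.57402938 0.16548842 0.10020271] [179.77016798   1.30911087 130.98406874] [-8.5562003  -0.84089976 22.84242895] [-0.31810078  1.81094918  0.07275198] 0.49567774384781943
```

```bash
python3 - <<'E'
from h import *
S=env.snapshot("side");a=np.linspace(0,2*np.pi,180);t=np.c_[np.cos(a),np.sin(a),0*a]
for c in([.571,.1677],):
  for h in(.100,.106,.115): print(h,[proj(S,np.array([*c,h+d])+r*t)[:,1].max().round(1) for d,r in((0,.021),(.029,.022),(.054,.022))])
cv2.imwrite("pics/fin.png",np.hstack([S["img"],env.snapshot("top")["img"]])[:,:,::-1][:, :, :] if 0 else cv2.resize(np.hstack([S["img"],env.snapshot("top")["img"]])[:,:,::-1],(800,300)))
E
```

```text
0.1 [np.float64(315.4), np.float64(304.2), np.float64(293.7)]
0.106 [np.float64(313.0), np.float64(301.7), np.float64(291.1)]
0.115 [np.float64(309.4), np.float64(297.9), np.float64(287.3)]
```

View pics/fin.png

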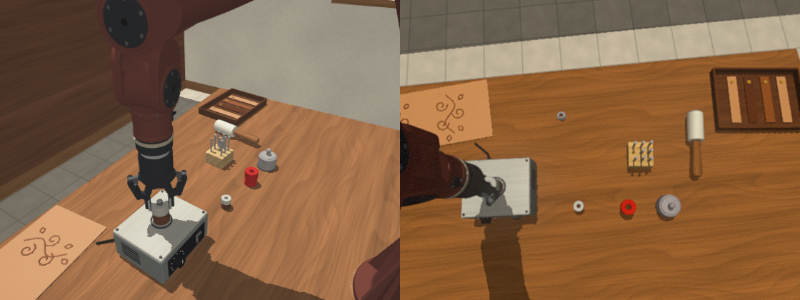

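The picture shows the underside rim at row 315.4 (home predicts 315.4) and the collar's top rim at 294.4 (predicts 293.7). The other things stand where they did. Handing in.

```bash
python3 -c "
from plant import env
print(env.sign_off())"
```

```text
the job is handed in; nothing more can be done
None
```

The bobbin is fully home on the spindle, collar uppermost, and I handed the job in at about 21 s with the arm still gripping the collar and holding it down.

**What I did:**
- I picked the larger, non-red bobbin and gripped it by the collar.
- I lowered it onto the spindle until it rested on the drive pin at z 0.115 m.
- I turned it about 45° in all, until the keyways dropped over the pin.
- I pressed it down against the washer onto the shoulder.

**Last checks:**
- **Height:** the tool height read 0.1002 m. It tracked the bobbin's underside throughout, and home is 0.100 m.
- **Push:** a firm stop with a steady 20–23 N down. Just before the stop it was 7 N, which matches the spring less the bobbin's weight.
- **Camera:** the underside rim was at row 315.4 (315.4 predicted for home) and the collar's top rim at 294.4 (293.7 predicted). The nut and the other things looked unmoved.

**What disagreed or went wrong:**
- In the pictures the fingertips were about 30 mm above the reported TCP. My first grasp therefore closed over the collar without touching it, and I regripped lower.
- The first press stuck at 0.106 m with the pin rubbing a keyway side. I eased off, turned about 4° further and it went down.
- A side force of about 8 N and a tool tilt of about 1.3° remained at the end.

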